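# Weigh a returned turbo actuator on the hanging scale

## Task

Weigh the returned turbo wastegate actuator: lift it by its bracket tab, pass the eye of its rod in through the spring latch of the hanging scale's hook, without forcing it, and let the latch snap shut behind the eye. Ease the part down and let go only when the scale carries its whole weight, so that it neither drops nor springs up, and without dragging the scale into its red zone. Leave it hanging straight from the hook alone, needle at rest, with the compressor cover, oil filter and clamp ring where they are.

Things in the scene. Friction and masses are not known exactly. Their poses are not given: they have to be found in the camera images.
- actuator: Loose wastegate actuator to weigh, 0.25 to 0.72 kg (not known beforehand): round aluminium can 88 mm across, 55 high, standing on the bench, a thin steel rod rising from its middle to a round eye, and a dark steel bracket out of its side to -x, ending in an upright tab. Origin: centre of the can's underside, z up. Centre of mass near the rod's axis.
- actuator_tab (a point): Centre of the actuator's grip tab, 62 mm above the can's underside and 74 mm to -x of the rod's axis (actuator's axes). The upright tab is 10 mm thick along y (grip across this), 36 mm long along x and reaches from 34 to 90 mm above the underside; below 36 mm the bracket runs in to the can.
- actuator_eye (a point): Centre of the eye on top of the actuator's rod, 145 mm above the can's underside and on the rod's axis, so 74 mm to +x of and 83 mm above the tab's centre. The eye is a ring of 6 mm round steel, 24 mm clear inside, 36 mm outside; its hole runs along the actuator's y. Actuator's axes.
- scale_axis (a point): Point at bench level straight below the hook of the fixed hanging dial scale; axes of the hook: it lies in the y-z plane and opens to +y; the robot's side is -x. The blue gallows has a post (36 mm square) 225 mm to -y and a 10 mm thick base plate. The dial, a white drum 156 mm across and 56 thick facing -x and +x, is centred 475 mm up; below 385 mm there are only the hook and its stem.
- hook_seat (a point): Lowest point of the hook's inner surface, where the eye must hang (eye's centre 12 mm below it); 300 mm above the bench when empty, sinks with the hook. Axes as scale_axis. The hook is 7 mm round steel: its back bows out 20 mm to -y; from the bowl its arm slopes up at about 42 degrees to +y and ends in a blunt tip whose middle is 23 mm to +y of and 14 mm above this point.
- hook (a joint): How far the scale's sprung hook has sunk, in m: 0 empty, 0.090 at the stop. Spring 100 N/m (10 mm for about 100 g), lightly damped: after a sudden load it bobs for some seconds. The dial (needle at the top when empty, one needle a side, clockwise) turns red from 0.080 on.
- latch (a joint): Brass spring latch closing the hook's mouth, in rad: 0 shut, 0.75 swung fully inward. A 35 mm finger hinged 50 mm above and 3.5 mm to +y of the seat, its free end beside the hook's tip; it swings inward only, pushed to -y by the entering eye with 1 to 3 N, and snaps back once the eye has passed below its end into the bowl.
- compressor_cover: Aluminium turbo compressor cover (snail), 110 mm across and 70 mm high with a side outlet, standing on the bench; it can stand where the actuator could. Leave alone. Origin: centre of its underside.
- oil_filter: Upright spin-on oil filter, 76 mm across, 110 mm high. Leave alone. Origin: centre of its underside.
- v_clamp: Steel clamp ring lying flat, 90 mm across, 14 mm high. Leave alone. Origin: centre of its underside.

How it is judged:
By the outcome, as a careful person would: the job done as asked, in the order asked, and still so for the second after the job is handed in, with the robot touching nothing.
It also fails if it takes over 51 s, if anything falls off the work surface, if the arm or the gripper's body presses on something with over 40 N, if the wrist force passes 120 N, or if a joint passes its speed limit or range.

## Robot

A 6-joint arm with a two-finger parallel gripper is mounted at the origin on the work surface. World frame = base frame: x ahead of the robot, y to its left, z up, the work surface at z = 0. Lengths are in m, angles in degrees, forces in N, time in s.
With the tool pointing down it reaches from about 0.3 to 0.75 m from the base axis. Payload 8.5 kg.
Tool frame: the origin (TCP) lies midway between the tips of the shut fingers; the grasp point (between the pads) lies 19 mm behind it; z points along the fingers, y is the direction in which the jaws open and shut (so a half turn about z gives the same grasp; the last joint's range is limited). The gripper opens to 85 mm and grips with 20 to 120 N. Pads are 22 mm wide; open, the fingers measure 114 mm over their backs; the gripper's body (76 mm by 85 mm) begins 54 mm behind the grasp point. The pads swing forward as they close: fully open they stand 13 mm farther back than shut.
Start: joints at [-87.909, 21.807, 74.336, -0, 83.858, -12.336], TCP at [0.137, -0.533, 0.231] pointing down, gripper open.
Joint ranges: [-178.18, 178.18], [-50.72, 133.34], [12.68, 142.11], [-81.47, 261.47], [9.98, 163.14], [-165.26, 165.26]. Speed limits (degrees/s): [136.94, 136.94, 180, 180, 180, 180].

## Interface

Orientations are given as a 3x3 rotation matrix whose columns are the frame's x, y, z axes.
In Python, from rig import env, viewer, ticket gives the robot as it stands. The module is installed in compiled form; this text tells all that it offers.
- The arm moves only by the shell command python3 -m pendant 'ROWS' [FORCE]. ROWS is JSON, a list of rows, each a list of 3 entries, a list of its own where there are three numbers: the shift along the world's x, y, z in mm, then the turn about the world's z in rad, then the opening, from -1 (shut) to 1 (fully open). A call has 1 to 12 rows; each row shifts and turns the pose as measured when the row begins; what a row does not reach is not made up. A row lasts 1/8 s, in which the tool goes at most 62.5 mm and 10.7 degrees, less where a joint would pass 70% of its speed; a pose out of reach is approached as far as the arm can. A call with a gripper value outside its range is refused whole. The fingers move at their own pace and stop on an object; FORCE is the grip in N (left out, the last holds). Time passes only in rows, so rows that do not move let the fingers close. It gives the time, the measured TCP pose, the force and the opening at its end, in the units of the state.
- env.observe(): the state, without advancing time (a new reading comes with each control period).
- viewer.get_image(name): name is "scene" or "top" or "wrist"; returns (picture, depth): 480x640x3 uint8, red, green, blue; 480x640 float32, m along the optical axis (not along the pixel's ray), 0 where there is no reading.
- viewer.camera_params(name): a dict with "fx", "fy", "cx", "cy" (pixels), "D" ([k1, k2, p1, p2, k3] as OpenCV has them; the pictures are not rectified), "rvec" (rotation vector, rad) and "tvec" (3), from world to camera coordinates, as OpenCV has them; the wrist camera has in their place "T_tool_cam" (4x4, takes a point from camera to tool coordinates, whose origin is the TCP and whose axes are the flange's). Camera axes: x right, y down, z forward; pixel columns grow to the right and rows downward; lengths in m; the calibration is good to about 2 mm. A picture is of the moment at which its call begins: read the wrist's pose just before it. camera_params takes no time and is no camera call.
- ticket.close_job(): hands the job in, once; it reports no verdict.
The state is a dict: "time_s": time; "q": joint angles; "qvel": joint speeds; "joint_efforts": joint torques, N m; "position": TCP position; "tool_rot": TCP orientation; "ft_force": force on the tool from outside, world axes, zero at the start; "wrist_torque": the same for the moment, N m; "grip_width": finger opening in m.
Only numpy, scipy, OpenCV 4.12 (cv2) and the standard library are available. Lean on these libraries where they do the work, as an engineer would, in place of code of your own. Each camera call takes 0.05 s, during which the arm holds its last target. There are 200 camera calls.

## Working session

There is one attempt and no reset: what is moved stays moved. The work goes in short steps, Python scripts to look and compute and a shell command to move; the robot and the scene stay as the last step left them, time stands still between calls to the robot, and variables do not carry over. Pictures are saved under pics/ and viewed, about 8 in all and at most 12, crops included, and the job is handed in when it is done.

```bash
mkdir -p pics
cat > h.py <<'E'
import numpy as np,cv2
from rig import env,viewer
def cam(n):
    p=viewer.camera_params(n);K=np.array([[p['fx'],0,p['cx']],[0,p['fy'],p['cy']],[0,0,1]])
    if 'rvec' in p:
        R=cv2.Rodrigues(np.array(p['rvec'],float))[0];t=np.array(p['tvec'],float).ravel()
        return K,np.array(p['D'],float),R.T,-R.T@t
    s=env.observe();T=np.array(p['T_tool_cam']);Rt=np.array(s['tool_rot'])
    return K,np.array(p['D'],float),Rt@T[:3,:3],Rt@T[:3,3]+np.array(s['position'])
def rays(c,uv):
    K,D,R,o=c
    n=cv2.undistortPoints(np.array(uv,float).reshape(-1,1,2),K,D).reshape(-1,2)
    return np.c_[n,np.ones(len(n))]@R.T,o
def cloud(c,uv,z):
    d,o=rays(c,uv);return o+d*np.array(z)[:,None]
def plane(c,uv,h):
    d,o=rays(c,uv);return o+d*((h-o[2])/d[:,2])[:,None]
def snap(n,f=None):
    c=cam(n);im,d=viewer.get_image(n)
    if f: cv2.imwrite('pics/'+f+'.png',im[:,:,::-1]);np.save('pics/'+f+'.npy',d)
    return c,im,d
E
python3 - <<'E'
from h import *
for n in ('scene','top'):
    c,im,d=snap(n,n+'0');print(n,c[3].round(3),c[2].round(2).tolist(),(d>0).mean())
s=env.observe();print(s['time_s'],s['tool_rot'],s['ft_force'],s['grip_width'])
a=cv2.imread('pics/scene0.png')
E
```

```text
scene [1.256 0.05  0.694] [[0.12, 0.6, -0.79], [0.99, -0.06, 0.11], [0.02, -0.8, -0.6]] 0.9960319010416666
top [0.395 0.123 1.132] [[-0.07, -0.97, 0.21], [-1.0, 0.07, -0.01], [-0.01, -0.21, -0.98]] 0.995869140625
0.1 [[ 9.68460539e-01  2.49166968e-01 -8.47924656e-05]
 [ 2.49166867e-01 -9.68459707e-01  1.29152636e-03]
 [ 2.39687620e-04 -1.27191978e-03 -9.99999162e-01]] [-0.95687784 -0.01276456  0.45860393] 0.08509857072029482
```

View pics/scene0.png

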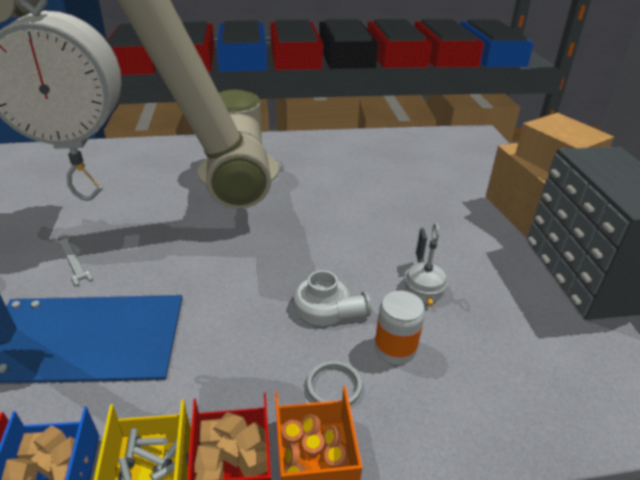

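View pics/top0.png

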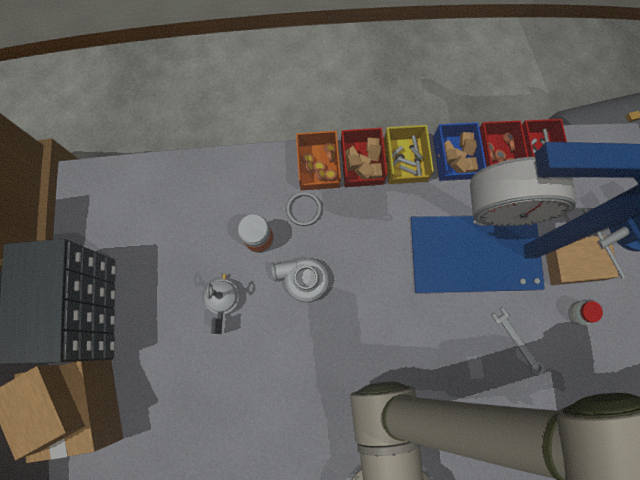

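The scene view shows the actuator at about (427,275), with its eye at (434,232) and its dark tab at (421,244). The hook is at (83,180), below the dial at (43,88). In the top view the can is at (221,293), the tab at (217,325) and the filter at (254,230).

Run:
```python
from h import *
P={}
for n in('scene','top'):
    c=cam(n);d=np.load(f'pics/{n}0.npy');vv,uu=np.mgrid[0:480,0:640]
    P[n]=cloud(c,np.c_[uu.ravel(),vv.ravel()],d.ravel()).reshape(480,640,3);np.save('pics/P%s.npy'%n,P[n])
im={n:cv2.imread(f'pics/{n}0.png') for n in P}
def f(*p):
    n,(u0,v0,u1,v1),lo,hi=p[:4];q=P[n][v0:v1,u0:u1].reshape(-1,3);col=im[n][v0:v1,u0:u1].reshape(-1,3)
    m=(q[:,2]>lo)&(q[:,2]<hi)
    if len(p)>4:m&=col.max(1)<p[4]
    q=q[m];print(p,len(q),np.median(q,0).round(4),q.min(0).round(3),q.max(0).round(3))
f('top',(185,260,260,345),.045,.06)
f('scene',(395,215,455,305),.045,.06)
for n,b in(('top',(185,260,260,345)),('scene',(405,215,455,305))):
    f(n,b,.065,.1); f(n,b,.065,.1,60); f(n,b,.115,.18)
# can circle in top
f('scene',(55,140,115,200),.2,.385)
f('scene',(55,165,115,200),.2,.385)
f('scene',(0,10,125,150),.38,.56)
f('top',(465,150,580,230),.4,.56)
f('top',(400,205,560,300),.004,.02)
f('top',(260,250,340,310),.03,.09)
f('top',(235,210,275,255),.095,.13)
K=cv2.hconcat([cv2.resize(im['scene'][130:210,50:130],(400,400),interpolation=2),cv2.resize(im['scene'][215:305,395:485],(400,400),interpolation=2)])
cv2.imwrite('pics/crop1.png',K)
K,D,R,o=cam('wrist');print(K,viewer.camera_params('wrist')['T_tool_cam'])
```

```text
('top', (185, 260, 260, 345), 0.045, 0.06) 484 [0.5203 0.3683 0.0517] [0.437 0.342 0.045] [0.564 0.409 0.06 ]
('scene', (395, 215, 455, 305), 0.045, 0.06) 631 [0.5394 0.37   0.0525] [0.437 0.338 0.045] [0.568 0.41  0.06 ]
('top', (185, 260, 260, 345), 0.065, 0.1) 133 [0.4577 0.3797 0.0878] [0.437 0.367 0.065] [0.534 0.388 0.098]
('top', (185, 260, 260, 345), 0.065, 0.1, 60) 45 [0.4551 0.3785 0.0773] [0.437 0.367 0.065] [0.531 0.381 0.098]
('top', (185, 260, 260, 345), 0.115, 0.18) 104 [0.5263 0.3742 0.1426] [0.509 0.368 0.117] [0.546 0.382 0.165]
('scene', (405, 215, 455, 305), 0.065, 0.1) 238 [0.4721 0.378  0.0815] [0.438 0.367 0.065] [0.537 0.389 0.1  ]
('scene', (405, 215, 455, 305), 0.065, 0.1, 60) 64 [0.4687 0.3778 0.0772] [0.446 0.376 0.065] [0.476 0.382 0.091]
('scene', (405, 215, 455, 305), 0.115, 0.18) 163 [0.5324 0.3739 0.1387] [0.513 0.286 0.115] [0.667 0.382 0.165]
('scene', (55, 140, 115, 200), 0.2, 0.385) 618 [ 0.6023 -0.1985  0.3423] [ 0.591 -0.221  0.298] [ 0.61  -0.172  0.382]
('scene', (55, 165, 115, 200), 0.2, 0.385) 411 [ 0.6017 -0.2012  0.3215] [ 0.594 -0.221  0.
[... 300 characters left out ...]
, 0.02) 9098 [ 0.5822 -0.2648  0.0106] [ 0.46  -0.507  0.004] [ 0.732 -0.078  0.02 ]
('top', (260, 250, 340, 310), 0.03, 0.09) 1733 [0.5599 0.1686 0.0409] [0.5   0.107 0.03 ] [0.637 0.273 0.076]
('top', (235, 210, 275, 255), 0.095, 0.13) 756 [0.6712 0.2776 0.1101] [0.636 0.242 0.095] [0.71  0.315 0.115]
[[416.70178768   0.         312.32063648]
 [  0.         416.70178768 243.63999336]
 [  0.           0.           1.        ]] [[ 7.74226371e-04 -9.56544992e-01 -2.91583742e-01  7.41348820e-02]
 [ 9.99999142e-01  1.04875085e-03 -7.85200400e-04 -1.92713757e-04]
 [ 1.05687821e-03 -2.91582884e-01  9.56544983e-01 -1.43226440e-01]
 [ 0.00000000e+00  0.00000000e+00  0.00000000e+00  1.00000000e+00]]
```

View pics/crop1.png

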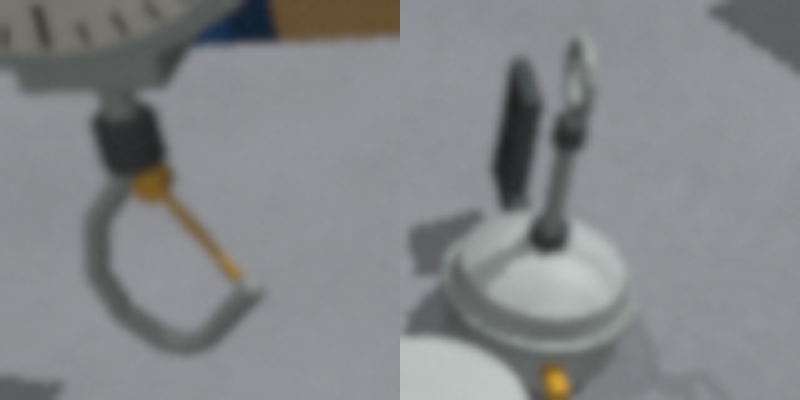

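Run:
```python
from h import *
P={n:np.load('pics/P%s.npy'%n) for n in('scene','top')};im={n:cv2.imread(f'pics/{n}0.png') for n in P}
def q(n,b,lo,hi,dark=999):
    u0,v0,u1,v1=b;p=P[n][v0:v1,u0:u1].reshape(-1,3);c=im[n][v0:v1,u0:u1].reshape(-1,3)
    return p[(p[:,2]>lo)&(p[:,2]<hi)&(c.max(1)<dark)]
def pca(p,l):
    m=p.mean(0);w,v=np.linalg.eigh(np.cov((p-m)[:,:2].T));a=np.degrees(np.arctan2(v[1,1],v[0,1]));print(l,len(p),m.round(4),'ang',a.round(1),np.sqrt(w).round(4))
for n,b in(('top',(185,260,260,345)),('scene',(410,215,450,305))):
    p=q(n,b,.125,.18);p=p[(abs(p[:,0]-.528)<.025)];pca(p,'eye '+n)
    p=q(n,b,.06,.098);p=p[p[:,0]<.478];pca(p,'tab '+n)
    p=q(n,b,.047,.056);p=p[p[:,0]>.48];ctr,r=cv2.minEnclosingCircle(p[:,:2].astype(np.float32));print('can',n,ctr,r)
p=q('scene',(55,165,115,205),.29,.36);pca(p,'hook')
for z in np.arange(.295,.36,.008):
    s=p[(p[:,2]>=z)&(p[:,2]<z+.008)]
    if len(s):print(z.round(3),s[:,1].min().round(4),s[:,1].max().round(4),s[:,0].mean().round(4))
d=P['scene'][20:140,5:115].reshape(-1,3);d=d[(d[:,0]>.62)&(d[:,0]<.645)&(d[:,2]>.41)&(d[:,2]<.54)]
A=np.c_[d[:,1:],np.ones(len(d))];print('face x=a y+b z+c',np.linalg.lstsq(A,d[:,0],rcond=None)[0],d.mean(0))
```

```text
eye top 87 [0.5268 0.3747 0.1477] ang 172.9 [0.002  0.0094]
tab top 115 [0.4542 0.3813 0.0838] ang 173.5 [0.0032 0.0106]
can top (0.5268679261207581, 0.37281501293182373) 0.03532789647579193
eye scene 122 [0.5302 0.3742 0.1454] ang 173.9 [0.002  0.0103]
tab scene 162 [0.4615 0.3802 0.0808] ang 179.6 [0.003  0.0114]
can scene (0.5310932993888855, 0.37191468477249146) 0.03551788628101349
hook 417 [ 0.6017 -0.2003  0.3245] ang 87.3 [0.0019 0.0136]
0.295 -0.2112 -0.1872 0.6019
0.303 -0.218 -0.1792 0.6015
0.311 -0.2204 -0.1724 0.6019
0.319 -0.2212 -0.1754 0.601
0.327 -0.2206 -0.1805 0.6005
0.335 -0.2182 -0.1862 0.6009
0.343 -0.215 -0.1884 0.6019
0.351 -0.2082 -0.1909 0.6036
face x=a y+b z+c [ 0.03588893 -0.00102929  0.63906697] [ 0.63182226 -0.18817323  0.47738516]
```

```bash
python3 -m pendant '[[[20,60,10],0.18,1],[[30,60,10],0.18,1],[[30,60,5],0.18,1],[[30,60,0],0.18,1],[[20,60,0],0.18,1],[[20,60,0],0.18,1],[[10,60,0],0.18,1],[[10,60,0],0.18,1],[[10,60,0],0.18,1],[[10,60,0],0.18,1],[[10,60,0],0.18,1],[[10,60,0],0.18,1]]'
```

```text
time_s: 1.6
position: [0.337, 0.1843, 0.2526]
tool_rot: [[-0.784, 0.621, -0.002], [0.621, 0.784, -0.001], [0.001, -0.002, -1.0]]
ft_force: [1.5, -1.6, -0.1]
grip_width: 0.0853
```

```bash
python3 -m pendant '[[[30,50,0],0.18,1],[[30,50,-5],0.18,1],[[30,50,-10],0.18,1],[[28,48,-15],0.02,1],[[0,0,0],0,1]]'
python3 - <<'E'
from h import *
c,im,d=snap('wrist','w1');s=env.observe();print(s['position'],np.degrees(np.arctan2(s['tool_rot'][1][0],s['tool_rot'][0][0])),s['ft_force'])
vv,uu=np.mgrid[0:480,0:640];p=cloud(c,np.c_[uu.ravel(),vv.ravel()],d.ravel());np.save('pics/Pw1.npy',p)
def pca(p,l):
    m=p.mean(0);w,v=np.linalg.eigh(np.cov((p-m)[:,:2].T));print(l,len(p),m.round(4),np.degrees(np.arctan2(v[1,1],v[0,1])).round(1),p.min(0).round(3),p.max(0).round(3))
near=(abs(p[:,1]-.378)<.03)
pca(p[near&(abs(p[:,2]-.09)<.006)&(abs(p[:,0]-.455)<.03)],'tabtop')
pca(p[near&(p[:,2]>.135)&(p[:,2]<.17)&(abs(p[:,0]-.528)<.03)],'eye')
E
```

```text
time_s: 2.22
position: [0.4562, 0.3934, 0.2186]
tool_rot: [[-0.997, 0.082, -0.003], [0.082, 0.997, -0.004], [0.003, -0.004, -1.0]]
ft_force: [-0.4, -1.4, -0.6]
grip_width: 0.0855
[0.45583361 0.39222608 0.21994965] 175.23271593766043 [-0.19066125 -0.35124735  0.3239441 ]
tabtop 778 [0.4538 0.3826 0.0901] 174.0 [0.437 0.376 0.084] [0.472 0.389 0.092]
eye 633 [0.5219 0.3758 0.1565] 175.5 [0.51  0.371 0.135] [0.543 0.379 0.164]
```

View pics/w1.png

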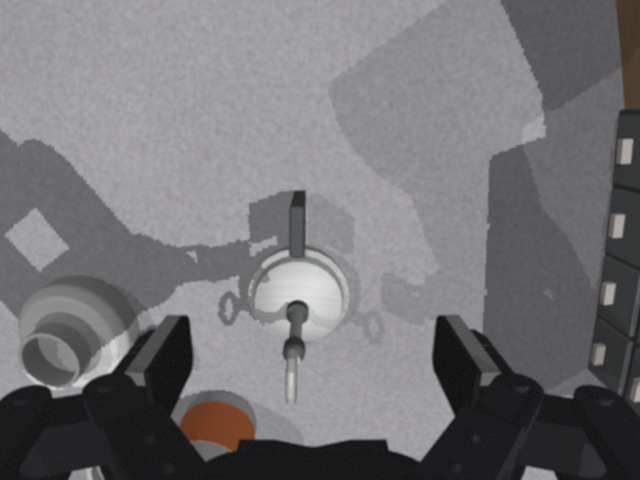

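```bash
python3 -m pendant '[[[-1,-9.5,-30],-0.016,1],[[0,0,-45],0,1],[[0,0,-45],0,1],[[0,0,-35],0,1],[[0,0,-10],0,1],[[0,0,0],0,1]]'
```

```text
time_s: 3.02
position: [0.4541, 0.3781, 0.0571]
tool_rot: [[-0.995, 0.104, 0.006], [0.104, 0.995, 0.0], [-0.006, 0.001, -1.0]]
ft_force: [0.1, 0.0, -0.2]
grip_width: 0.0855
```

```bash
python3 -m pendant '[[[0.5,4.5,-9],0,1],[[0,0,0],0,1]]' && python3 -m pendant '[[[0,0,0],0,0.2],[[0,0,0],0,-0.4],[[0,0,0],0,-1],[[0,0,0],0,-1],[[0,0,0],0,-1],[[0,0,0],0,-1],[[0,0,0],0,-1],[[0,0,0],0,-1]]' 110
```

```text
time_s: 3.28
position: [0.4557, 0.3833, 0.0503]
tool_rot: [[-0.994, 0.104, 0.01], [0.104, 0.995, 0.002], [-0.009, 0.003, -1.0]]
ft_force: [-0.8, 0.1, 0.5]
grip_width: 0.0853
time_s: 4.28
position: [0.4562, 0.3836, 0.0518]
tool_rot: [[-0.994, 0.104, 0.012], [0.104, 0.995, 0.003], [-0.012, 0.004, -1.0]]
ft_force: [0.3, -0.4, 1.2]
grip_width: 0.0085
```

```bash
python3 -m pendant '[[[0,0,10],0,-1],[[0,0,15],0,-1],[[0,0,25],0,-1],[[0,0,35],0,-1],[[0,0,35],0,-1],[[0,0,35],0,-1],[[0,0,15],0,-1],[[0,0,0],0,-1],[[0,0,0],0,-1]]'
python3 - <<'E'
from h import *
s=env.observe();print(s['ft_force'],s['wrist_torque'],s['position'],s['grip_width'])
c,im,d=snap('scene','s2');vv,uu=np.mgrid[0:480,0:640];p=cloud(c,np.c_[uu.ravel(),vv.ravel()],d.ravel())
b=np.zeros((480,640),bool);b[120:310,380:480]=1;b=b.ravel()
q=p[b&(p[:,2]>.22)&(p[:,2]<.36)&(abs(p[:,0]-.53)<.04)&(abs(p[:,1]-.375)<.05)]
print(len(q),q.mean(0),q.min(0),q.max(0))
cv2.imwrite('pics/s2c.png',cv2.resize(im[60:320,280:580,::-1],None,fx=2,fy=2))
E
```

```text
time_s: 5.4
position: [0.4531, 0.3827, 0.2313]
tool_rot: [[-0.995, 0.104, 0.009], [0.104, 0.995, 0.003], [-0.008, 0.004, -1.0]]
ft_force: [-0.0, 0.7, -4.2]
grip_width: 0.0091
[-5.11592867e-04  7.25317495e-01 -4.20493568e+00] [ 0.06122356  0.25086433 -0.01236359] [0.4531136  0.38266675 0.2313189 ] 0.009107384105571954
1130 [0.53651823 0.37062899 0.25280532] [0.49582016 0.3385389  0.22001908] [0.56470968 0.4099235  0.34497223]
```

View pics/s2c.png

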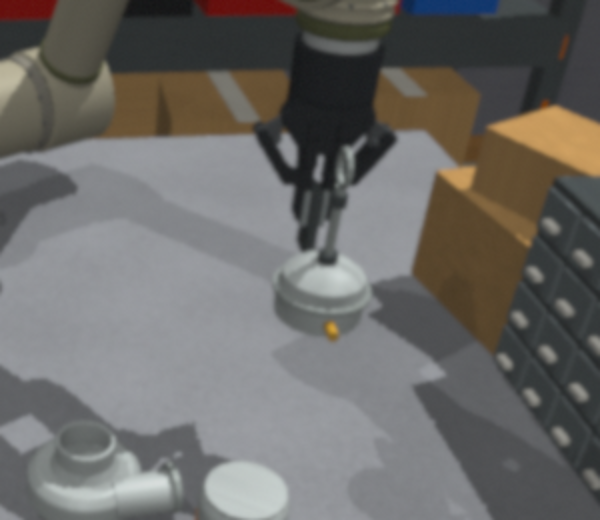

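```bash
python3 -m pendant '[[[2,-15,0],0.01,-1],[[5,-30,-1],0.01,-1],[[8,-45,-1],0.01,-1],[[8,-50,-1],0.01,-1],[[8,-50,-1],0.01,-1],[[8,-50,-1],0.01,-1],[[8,-50,-1],0.005,-1],[[8,-50,-1],0,-1],[[8,-45,-1],0,-1],[[7,-30,-1],0,-1],[[4,-20,0],0,-1],[[0,0,0],0,-1]]'
cat > rel.py <<'E'
from h import *
import sys
s=env.observe();print('t',s['time_s'],'tcp',np.round(s['position'],4),'ang',np.degrees(np.arctan2(s['tool_rot'][1][0],s['tool_rot'][0][0])).round(2),'F',np.round(s['ft_force'],2),'z',np.round(s['tool_rot'][2],3),s['grip_width'])
def rep(tag):
    c,im,d=snap('scene',tag);vv,uu=np.mgrid[0:480,0:640];p=cloud(c,np.c_[uu.ravel(),vv.ravel()],d.ravel())
    np.save('pics/P'+tag+'.npy',p)
    return c,im,d,p
E
python3 - <<'E'
from rel import *
c,im,d,p=rep('s3')
ey=np.array(s['position'])+[.0736,-.006,.0932]
q=p[(np.abs(p-ey)<[.03,.03,.022]).all(1)];print('eye pred',ey.round(4),len(q),q.mean(0).round(4),q.min(0).round(4),q.max(0).round(4))
m=q.mean(0);w,v=np.linalg.eigh(np.cov((q-m)[:,:2].T));print(np.degrees(np.arctan2(v[1,1],v[0,1])))
cv2.imwrite('pics/s3c.png',cv2.resize(im[40:300,0:300,::-1],None,fx=2.3,fy=2.3,interpolation=2))
E
```

```text
time_s: 6.95
position: [0.5215, -0.0761, 0.215]
tool_rot: [[-0.999, 0.036, -0.005], [0.036, 0.999, -0.001], [0.005, -0.001, -1.0]]
ft_force: [0.3, 0.4, -2.6]
grip_width: 0.0087
t 6.95 tcp [ 0.5215 -0.0761  0.215 ] ang 177.91 F [ 0.29  0.38 -2.57] z [ 0.005 -0.001 -1.   ] 0.008718585205442967
eye pred [ 0.5951 -0.0821  0.3082] 188 [ 0.6006 -0.0777  0.3084] [ 0.582  -0.0822  0.2862] [ 0.6162 -0.0741  0.3266]
176.25866297343057
```

View pics/s3c.png

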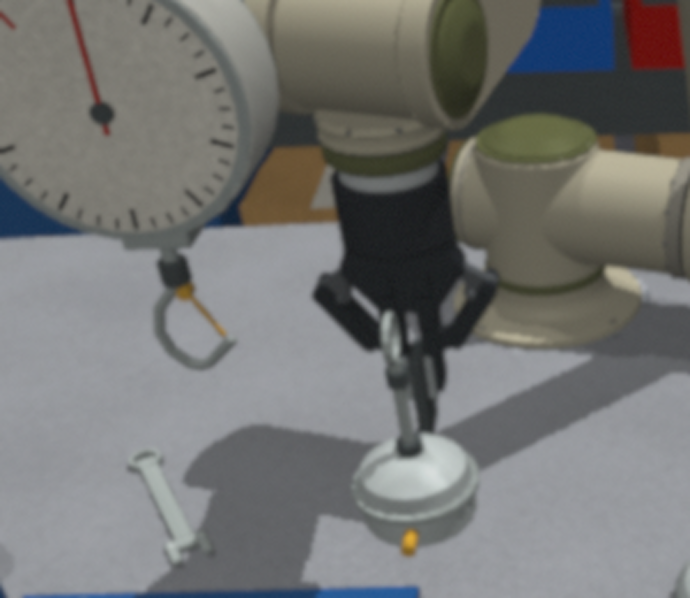

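Run:
```python
from h import *
p=np.load('pics/Ps3.npy').reshape(480,640,3)[40:300,115:240].reshape(-1,3)
for z in np.arange(.25,.62,.03):
    q=p[(p[:,2]>z)&(p[:,2]<z+.03)&(p[:,0]>.42)]
    if len(q):
        i=q[:,0]>np.percentile(q[:,0],98)-.003
        print(z.round(2),len(q),np.percentile(q[:,0],[90,98,100]).round(3),q[i].mean(0).round(3),q[:,1].min().round(3),q[:,1].max().round(3))
d=np.load('pics/Ptop.npy').reshape(-1,3);q=d[(d[:,2]>.5)&(d[:,2]<.545)&(abs(d[:,1]+.2)<.06)]
print(np.percentile(q[:,0],[1,5,50,95,99]))
```

```text
0.25 673 [0.599 0.602 0.604] [ 0.601 -0.078  0.27 ] -0.121 -0.031
0.28 1046 [0.594 0.612 0.615] [ 0.613 -0.078  0.304] -0.138 -0.013
0.31 1104 [0.543 0.612 0.616] [ 0.612 -0.079  0.316] -0.137 -0.014
0.34 754 [0.56  0.561 0.563] [ 0.56  -0.075  0.359] -0.112 -0.038
0.37 1050 [0.559 0.561 0.563] [ 0.559 -0.075  0.38 ] -0.113 -0.038
0.4 920 [0.562 0.563 0.565] [ 0.562 -0.075  0.416] -0.117 -0.018
0.43 1812 [0.574 0.588 0.606] [ 0.594 -0.127  0.451] -0.137 0.023
0.46 2585 [0.584 0.595 0.613] [ 0.601 -0.122  0.472] -0.131 0.026
0.49 1553 [0.576 0.582 0.586] [ 0.581 -0.045  0.494] -0.13 -0.002
[0.2839156  0.56397559 0.57645329 0.62633086 0.63137502]
```

```bash
python3 - <<'E'
from h import *
p=np.load('pics/Ps3.npy').reshape(480,640,3)[0:140,100:260].reshape(-1,3)
dial=(p[:,1]<-.115)&(p[:,0]>.555)|(p[:,1]<-.11)&(p[:,0]>.6)
for z in np.arange(.40,.62,.02):
    r=[]
    for y in np.arange(-.15,.05,.02):
        q=p[(abs(p[:,2]-z)<.01)&(abs(p[:,1]-y)<.01)&~dial&(p[:,0]>.3)]
        r.append(np.percentile(q[:,0],97).round(3) if len(q)>5 else 0)
    print(z.round(2),r)
E
python3 - <<'E'
from rig import env
print(env.observe()['q'])
E
```

```text
0.4 [0, 0, np.float64(0.552), np.float64(0.562), np.float64(0.563), np.float64(0.558), np.float64(0.54), 0, 0, 0]
0.42 [0, 0, np.float64(0.553), np.float64(0.563), np.float64(0.564), np.float64(0.559), np.float64(0.55), 0, 0, 0]
0.44 [0, np.float64(0.542), np.float64(0.553), np.float64(0.562), np.float64(0.564), np.float64(0.576), np.float64(0.579), np.float64(0.555), np.float64(0.492), 0]
0.46 [0, np.float64(0.55), np.float64(0.558), np.float64(0.566), np.float64(0.574), np.float64(0.585), np.float64(0.586), np.float64(0.565), np.float64(0.49), np.float64(0.442)]
0.48 [0, np.float64(0.552), np.float64(0.559), np.float64(0.566), np.float64(0.575), np.float64(0.586), np.float64(0.587), np.float64(0.567), np.float64(0.489), np.float64(0.44)]
0.5 [np.float64(0.537), np.float64(0.547), np.float64(0.554), np.float64(0.561), np.float64(0.569), np.float64(0.581), np.float64(0.583), np.float64(0.561), np.float64(0.491), np.float64(0.439)]
0.52 [0, np.float64(0.533), np.float64(0.533), np.float64(0.541), np.float64(0.55), np.float64(0.563), np.float64(0.567), np.float64(0.543), np.float64(0.491), np.float64(0.439)]
0.54 [0, 0, np.float64(0.44), np.float64(0.441), np.float64(0.44), np.float64(0.447), np.float64(0.454), np.float64(0.475), np.float64(0.473), 0]
0.56 [0, 0, 0, 0, 0, 0, 0, 0, 0, 0]
0.58 [0, 0, 0, 0, 0, 0, 0, 0, 0, 0]
0.6 [0, 0, 0, 0, 0, 0, 0, 0, 0, 0]
[ -21.03126211   20.3519867    79.44426108   -0.14921028   80.49701558
 -108.95937151]
```

The housing of joint 5 reaches about 70 mm ahead of the TCP, but the dial's face would be only 46 mm ahead with this grip, so the arm would hit the dial. I'll set the part down on free bench and regrip at the tab's outer end with a light grip. Lifting then lets the part pitch about 17° in the pads. The eye ring stays in the same plane, so the arm comes out clear of the dial.

```bash
python3 -m pendant '[[[0,25,0],0,-1],[[0,40,-20],0,-1],[[0,25,-35],0,-1],[[0,5,-35],0,-1],[[0,0,-30],0,-1],[[0,0,-20],0,-1],[[0,0,-10],0,-1],[[0,0,0],0,-1]]'
```

```text
time_s: 8.0
position: [0.5169, 0.0274, 0.0613]
tool_rot: [[-1.0, 0.028, -0.006], [0.028, 1.0, -0.0], [0.006, -0.0, -1.0]]
ft_force: [-0.5, -0.2, -1.8]
grip_width: 0.0088
```

```bash
python3 -m pendant '[[[0,0,-4],0,-1],[[0,0,-3],0,-1],[[0,0,-1.5],0,-1],[[0,0,0],0,-1]]'
```

```text
time_s: 8.5
position: [0.5179, 0.0273, 0.0542]
tool_rot: [[-1.0, 0.028, -0.002], [0.028, 1.0, -0.001], [0.002, -0.001, -1.0]]
ft_force: [0.2, -0.2, -2.5]
grip_width: 0.0088
```

```bash
python3 -m pendant '[[[0,0,-2],0,-1],[[0,0,-1.5],0,-1],[[0,0,-1],0,-1]]'
```

```text
time_s: 8.88
position: [0.5177, 0.0272, 0.0522]
tool_rot: [[-1.0, 0.028, -0.0], [0.028, 1.0, -0.002], [0.0, -0.002, -1.0]]
ft_force: [-6.1, -0.4, 8.9]
grip_width: 0.0091
```

```bash
python3 -m pendant '[[[0,0,0],0,0],[[0,0,0],0,0],[[0,0,0],0,0.2],[[-6,0,-2],0,0.2],[[-6,0,-4],0,0.2],[[0,0,0],0,0.2]]'
python3 - <<'E'
from rel import *
c,im,d=snap('wrist','w2');vv,uu=np.mgrid[0:480,0:640];p=cloud(c,np.c_[uu.ravel(),vv.ravel()],d.ravel())
def pca(p,l):
    m=p.mean(0);w,v=np.linalg.eigh(np.cov((p-m)[:,:2].T));print(l,len(p),m.round(4),np.degrees(np.arctan2(v[1,1],v[0,1])).round(1),p.min(0).round(3),p.max(0).round(3))
t=np.array(s['position'])
pca(p[(abs(p[:,2]-.09)<.006)&(abs(p[:,1]-t[1])<.012)&(abs(p[:,0]-t[0]-.01)<.04)],'tabtop')
c,im,d,p=rep('s4')
pca(p[(abs(p[:,2]-.148)<.02)&(abs(p[:,1]-t[1])<.02)&(abs(p[:,0]-t[0]-.086)<.03)],'eye')
E
```

```text
time_s: 9.62
position: [0.5055, 0.0271, 0.0462]
tool_rot: [[-1.0, 0.028, 0.002], [0.028, 1.0, -0.002], [-0.002, -0.002, -1.0]]
ft_force: [-0.1, 0.1, -0.2]
grip_width: 0.0511
t 9.625 tcp [0.5055 0.0271 0.0462] ang 178.41 F [-0.09  0.12 -0.19] z [-0.002 -0.002 -1.   ] 0.05114725259079074
tabtop 2874 [0.5093 0.0277 0.0898] 178.0 [0.498 0.022 0.084] [0.525 0.033 0.092]
eye 86 [0.5977 0.0254 0.152 ] 174.8 [0.576 0.021 0.129] [0.609 0.028 0.165]
```

```bash
python3 -m pendant '[[[0,0,0],0,-0.3],[[0,0,0],0,-1],[[0,0,0],0,-1],[[0,0,0],0,-1],[[0,0,0],0,-1]]' 20 && python3 -m pendant '[[[2.5,0,5],0,-1],[[2.5,0,5],0,-1],[[3,0,5],0,-1],[[3,0,5],0,-1],[[3,0,4.5],0,-1],[[3.5,0,4],0,-1],[[3.5,0,4],0,-1],[[3.5,0,4],0,-1],[[0,0,0],0,-1]]' 20
cat > tilt.py <<'E'
from rel import *
def tilt(tag,r=.105,h=.07):
    c,im,d,p=rep(tag);t=np.array(s['position']);R=np.array(s['tool_rot']);f=-R[:,0]
    P=p.reshape(480,640,3)
    e=t+f*r+[0,0,h];m=(np.abs(p-e)<[.035,.025,.04]).all(1);q=p[m]
    L=(q-t)@f;Z=q[:,2]-t[2];print('eye region n',len(q),'fwd',L.min().round(4),L.max().round(4),'z top',Z.max().round(4),'y',q[:,1].mean().round(4))
    i=Z.argmax();print('top pt',L[i].round(4),Z[i].round(4))
    o=p[(np.abs(p-e)<[.08,.06,.2]).all(1)&(p[:,2]>.004)];L=(o-t)@f;Z=o[:,2]-t[2];print('part z min',Z.min().round(4),'at fwd',L[Z.argmin()].round(4),'fwd max',L.max().round(4),'at z',Z[L.argmax()].round(4))
    return c,im,d,P
E
python3 - <<'E'
from tilt import *
c,im,d,P=tilt('s5')
K,D,R,o=c;t=np.array(s['position']);u,v=cv2.projectPoints(t,cv2.Rodrigues(R.T)[0],-R.T@o,K,D)[0].ravel().astype(int);print(u,v)
cv2.imwrite('pics/s5c.png',cv2.resize(im[max(0,v-120):v+120,max(0,u-130):u+130,::-1],None,fx=2.4,fy=2.4,interpolation=2))
E
```

```text
time_s: 10.35
position: [0.5066, 0.027, 0.0468]
tool_rot: [[-1.0, 0.028, 0.004], [0.028, 1.0, -0.002], [-0.004, -0.002, -1.0]]
ft_force: [-1.4, 0.3, 0.9]
grip_width: 0.0094
time_s: 11.48
position: [0.5321, 0.027, 0.0852]
tool_rot: [[-1.0, 0.028, 0.001], [0.028, 1.0, -0.002], [-0.001, -0.002, -1.0]]
ft_force: [-0.7, -1.1, -4.0]
grip_width: 0.0095
t 11.475 tcp [0.5321 0.027  0.0852] ang 178.41 F [-0.68 -1.13 -4.05] z [-0.001 -0.002 -1.   ] 0.009511313108382572
eye region n 210 fwd 0.0705 0.1028 z top 0.1098 y 0.0254
top pt 0.0952 0.1098
part z min -0.0812 at fwd 0.0755 fwd max 0.1859 at z -0.0805
249 270
```

View pics/s5c.png

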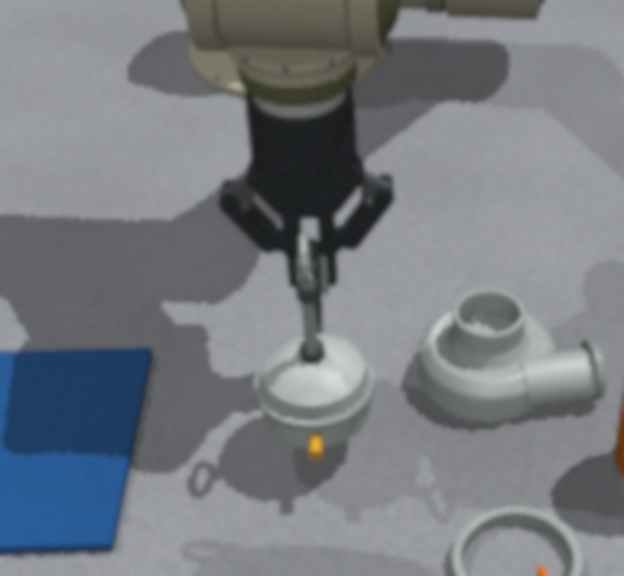

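```bash
cat > rod.py <<'E'
from rel import *
def rod(tag,take=True,v=0):
    if take: c,im,d,p=rep(tag)
    else: p=np.load('pics/P'+tag+'.npy')
    t=np.array(s['position']);f=-np.array(s['tool_rot'])[:,0];f[2]=0;f/=np.linalg.norm(f);g=np.array([-f[1],f[0],0])
    L=(p-t)@f-.0035;S=(p-t)@g;Z=p[:,2]-t[2]
    a=(abs(S)<.012)&(L>.055)&(L<.16)&(Z>-.02)&(Z<.13)
    out=[]
    for z in np.arange(-.015,.13,.008):
        b=a&(abs(Z-z)<.004)
        if b.sum()>3: out.append((z,np.median(L[b]),L[b].min(),L[b].max(),b.sum(),S[b].mean()))
    for o in out: print(*np.round(o,3))
    return p
E
python3 - <<'E'
from rod import *
rod('s5',False)
print('--- s4 untilted; shift approx')
s['position']=[.5055,.0271,.0462];rod('s4',False)
E
```

```text
t 11.525 tcp [0.5318 0.0271 0.085 ] ang 178.41 F [ 0.05  0.14 -3.38] z [-0.001 -0.002 -1.   ] 0.009989601832393346
-0.015 0.12 0.116 0.126 80.0 0.0
-0.007 0.117 0.11 0.12 65.0 -0.0
0.001 0.111 0.096 0.119 105.0 0.0
0.009 0.093 0.056 0.111 192.0 0.0
0.017 0.085 0.074 0.092 66.0 0.001
0.025 0.084 0.077 0.088 18.0 0.0
0.033 0.085 0.08 0.086 21.0 0.001
0.041 0.084 0.081 0.086 19.0 0.001
0.049 0.085 0.082 0.087 17.0 0.0
0.057 0.084 0.082 0.088 21.0 0.0
0.065 0.087 0.081 0.091 17.0 0.001
0.073 0.086 0.079 0.09 44.0 0.001
0.081 0.085 0.077 0.089 21.0 0.0
0.089 0.092 0.07 0.098 13.0 0.001
0.097 0.097 0.068 0.099 17.0 0.002
0.105 0.097 0.067 0.099 21.0 0.001
0.113 0.09 0.072 0.097 43.0 0.0
0.121 0.081 0.078 0.086 4.0 0.0
--- s4 untilted; shift approx
-0.015 0.123 0.117 0.126 72.0 0.0
-0.007 0.118 0.114 0.12 53.0 0.0
0.001 0.112 0.055 0.121 97.0 -0.001
0.009 0.095 0.058 0.112 196.0 0.0
0.017 0.086 0.075 0.092 55.0 0.001
0.025 0.085 0.081 0.092 19.0 -0.0
0.033 0.085 0.083 0.088 18.0 0.0
0.041 0.086 0.081 0.087 19.0 0.001
0.049 0.085 0.081 0.087 18.0 0.001
0.057 0.085 0.082 0.088 19.0 0.0
0.065 0.086 0.084 0.089 13.0 0.0
0.073 0.088 0.075 0.091 32.0 0.001
0.081 0.086 0.08 0.091 29.0 0.001
0.089 0.078 0.068 0.094 8.0 0.002
0.097 0.097 0.066 0.099 16.0 0.001
0.105 0.098 0.069 0.1 19.0 0.001
0.113 0.092 0.07 0.098 24.0 0.001
0.121 0.084 0.076 0.09 15.0 0.0
```

Run:
```python
from h import *
p=np.load('pics/Ps3.npy').reshape(480,640,3)[0:170,100:300].reshape(-1,3)
t=np.array([.5215,-.0761,.215])+[.0035,0,0]
q=p-t;m=(q[:,2]>.1)&(q[:,2]<.33)&(abs(q[:,0])<.1)&(q[:,1]>-.1)&(q[:,1]<.1)&~((p[:,1]<-.112)&(p[:,0]>.553))&~((p[:,1]<-.105)&(p[:,0]>.575))
q=q[m];print(len(q))
hk=np.array([.6025,-.199,0]) # scene frame
for yr,dz in((.035,.315),(.015,.303),(0,.288),(0,.245)):
  r_=[]
  for r,h in((.074,.093),(.092,.09),(.096,.09),(.100,.085),(.104,.08),(.108,.07)):
    T=np.array([hk[0]-r,hk[1]+yr+.0023*r*18,dz-h]) 
    a=np.degrees(np.arctan2(T[1],T[0]))-np.degrees(np.arcsin(.116/np.hypot(T[0],T[1])))
    R=cv2.Rodrigues(np.array([0,0,np.radians(a+21.03)]))[0];w=q@R.T+T-hk
    ins=(abs(w[:,1])<.09)&(((w[:,2]-.475)**2+np.minimum(abs(w[:,1]),.078)**2)<.085**2)
    r_.append((r,round(float((-.028-w[ins,0]).min())*1000,1) if ins.any() else None))
  print(yr,dz,r_)
```

```text
13475
0.035 0.315 [(0.074, -22.8), (0.092, -5.3), (0.096, -1.4), (0.1, 2.5), (0.104, 6.4), (0.108, 10.3)]
0.015 0.303 [(0.074, -23.8), (0.092, -6.2), (0.096, -2.3), (0.1, 1.6), (0.104, 5.5), (0.108, 9.4)]
0 0.288 [(0.074, -24.4), (0.092, -6.8), (0.096, -2.9), (0.1, 1.0), (0.104, 4.9), (0.108, 8.8)]
0 0.245 [(0.074, -24.4), (0.092, -6.8), (0.096, -2.9), (0.1, 1.0), (0.104, 4.9), (0.108, 8.8)]
```

```bash
python3 -m pendant '[[[0,0,-15],0,-1],[[0,0,-15],0,-1],[[0,0,-6],0,-1],[[0,0,-2],0,-1],[[0,0,0],0,-1]]'
```

```text
time_s: 12.15
position: [0.53, 0.0273, 0.0456]
tool_rot: [[-1.0, 0.027, -0.002], [0.027, 1.0, -0.002], [0.002, -0.002, -1.0]]
ft_force: [0.5, 0.3, -2.3]
grip_width: 0.0096
```

```bash
python3 -m pendant '[[[0,0,-1],0,-1],[[0,0,0],0,-0.4],[[0,0,0],0,-0.4],[[-6,0,0],0,-0.4],[[-5,0,1],0,-0.4],[[0,0,0],0,-0.4]]'
python3 - <<'E'
from rod import *
p=rod('s6')
E
```

```text
time_s: 12.9
position: [0.5186, 0.0272, 0.0461]
tool_rot: [[-1.0, 0.027, -0.0], [0.027, 1.0, -0.002], [-0.0, -0.002, -1.0]]
ft_force: [0.0, -0.4, -1.3]
grip_width: 0.0256
t 12.9 tcp [0.5186 0.0272 0.0461] ang 178.43 F [ 0.03 -0.42 -1.27] z [-0.    -0.002 -1.   ] 0.025599355817734117
-0.015 0.133 0.128 0.138 76.0 0.0
-0.007 0.129 0.127 0.133 53.0 0.0
0.001 0.124 0.058 0.131 107.0 -0.001
0.009 0.106 0.067 0.123 204.0 0.0
0.017 0.098 0.086 0.105 59.0 0.0
0.025 0.096 0.086 0.101 26.0 0.001
0.033 0.096 0.094 0.099 13.0 0.001
0.041 0.096 0.094 0.099 18.0 0.001
0.049 0.096 0.093 0.099 22.0 0.001
0.057 0.095 0.093 0.099 17.0 0.0
0.065 0.098 0.093 0.1 16.0 0.002
0.073 0.098 0.091 0.101 36.0 0.001
0.081 0.096 0.089 0.099 26.0 0.001
0.089 0.092 0.084 0.107 12.0 0.003
0.097 0.109 0.108 0.111 9.0 0.0
0.105 0.109 0.08 0.112 22.0 0.001
0.113 0.104 0.085 0.11 30.0 0.001
0.121 0.095 0.087 0.102 18.0 0.001
```

```bash
python3 -m pendant '[[[0,0,0],0,-0.8],[[0,0,0],0,-1],[[0,0,0],0,-1],[[0,0,0],0,-1]]' 20 && python3 -m pendant '[[[2,0,5],0,-1],[[2.5,0,5],0,-1],[[2.5,0,5],0,-1],[[3,0,4.5],0,-1],[[3,0,4],0,-1],[[0,0,0],0,-1]]' 20
python3 - <<'E'
from rod import *
p=rod('s7')
E
```

```text
time_s: 13.45
position: [0.5189, 0.0271, 0.0462]
tool_rot: [[-1.0, 0.027, 0.0], [0.027, 1.0, -0.002], [-0.0, -0.002, -1.0]]
ft_force: [-1.5, -0.2, 1.5]
grip_width: 0.0093
time_s: 14.2
position: [0.5322, 0.0273, 0.0706]
tool_rot: [[-1.0, 0.027, -0.002], [0.027, 1.0, -0.002], [0.002, -0.002, -1.0]]
ft_force: [-0.1, -0.4, -3.1]
grip_width: 0.0097
t 14.2 tcp [0.5322 0.0273 0.0706] ang 178.44 F [-0.11 -0.38 -3.09] z [ 0.002 -0.002 -1.   ] 0.00971694828523953
-0.015 0.111 0.097 0.12 109.0 -0.0
-0.007 0.094 0.055 0.107 172.0 0.0
0.001 0.094 0.083 0.101 58.0 0.0
0.009 0.094 0.091 0.097 12.0 -0.001
0.017 0.097 0.095 0.099 18.0 0.001
0.025 0.098 0.097 0.099 13.0 0.0
0.033 0.1 0.095 0.102 19.0 0.001
0.041 0.101 0.098 0.103 11.0 0.0
0.049 0.105 0.101 0.108 19.0 0.001
0.057 0.105 0.096 0.108 42.0 0.001
0.065 0.103 0.1 0.106 7.0 0.003
0.073 0.119 0.096 0.122 8.0 0.001
0.081 0.121 0.092 0.124 19.0 0.001
0.089 0.12 0.093 0.124 22.0 0.001
0.097 0.111 0.095 0.12 37.0 0.0
```

```bash
python3 -m pendant '[[[0,0,0],0,-1],[[0,0,0],0,-1],[[-2,0,8],0,-1],[[-4,0,14],0,-1],[[-5,0,22],0,-1],[[-5,0,28],0,-1],[[-5,0,30],0,-1],[[-5,0,28],0,-1],[[-5,0,22],0,-1],[[-4,0,12],0,-1],[[-3,0,4],0,-1],[[0,0,0],0,-1]]' 115 && python3 -m pendant '[[[0,-12,0],0,-1],[[0,-20,0],0,-1],[[0,-25,0],0,-1],[[0,-25,0],0,-1],[[0,-20,0],0,-1],[[0,-15,0],0,-1],[[0,-8,0],0,-1],[[0,0,0],0,-1]]'
python3 - <<'E'
from rod import *
p=rod('s8')
E
```

```text
time_s: 15.75
position: [0.4888, 0.0277, 0.2495]
tool_rot: [[-1.0, 0.027, -0.001], [0.027, 1.0, -0.002], [0.001, -0.002, -1.0]]
ft_force: [0.9, 0.6, -3.6]
grip_width: 0.0075
time_s: 16.75
position: [0.4876, -0.1051, 0.2443]
tool_rot: [[-1.0, 0.028, -0.01], [0.028, 1.0, -0.0], [0.01, -0.0, -1.0]]
ft_force: [-1.1, -0.7, -3.7]
grip_width: 0.0078
t 16.75 tcp [ 0.4876 -0.1051  0.2443] ang 178.39 F [-1.1  -0.68 -3.69] z [ 0.01 -0.   -1.  ] 0.00777103115083643
-0.015 0.11 0.096 0.117 131.0 0.0
-0.007 0.096 0.06 0.11 154.0 0.002
0.001 0.094 0.083 0.1 75.0 0.001
0.009 0.095 0.092 0.097 23.0 0.001
0.017 0.096 0.095 0.1 22.0 0.001
0.025 0.099 0.096 0.102 24.0 0.001
0.033 0.101 0.095 0.103 26.0 0.001
0.041 0.102 0.099 0.105 19.0 0.001
0.049 0.106 0.101 0.109 42.0 0.002
0.057 0.106 0.097 0.11 54.0 0.001
0.065 0.106 0.096 0.118 23.0 0.002
0.073 0.1 0.091 0.124 45.0 0.001
0.081 0.108 0.091 0.125 36.0 0.001
0.089 0.12 0.094 0.125 32.0 0.001
0.097 0.112 0.097 0.12 43.0 0.002
```

```bash
python3 -m pendant '[[[1,-15,-3],0,-1],[[1,-18,-4],0,-1],[[1,-12,-3],0,-1],[[0,-4,-1],0,-1],[[0,0,0],0,-1]]'
python3 - <<'E'
from rod import *
p=rod('s9').reshape(480,640,3)
im=cv2.imread('pics/s9.png');cv2.imwrite('pics/s9c.png',cv2.resize(im[60:260,30:230],None,fx=3,fy=3,interpolation=2))
q=p[150:205,50:100].reshape(-1,3);q=q[(q[:,2]>.29)&(q[:,2]<.35)&(q[:,1]<-.17)&(q[:,0]>.58)];print('hook',len(q),q.mean(0),q.max(0),q.min(0))
t=np.array(s['position']);e=t+[.1115,-.003,.0825];P=p.reshape(-1,3);w=P[(abs(P-e)<[.025,.012,.022]).all(1)];print('eye pred',e,len(w),w.mean(0),w.min(0),w.max(0))
E
```

```text
time_s: 17.42
position: [0.4908, -0.1567, 0.2323]
tool_rot: [[-1.0, 0.027, -0.01], [0.027, 1.0, -0.0], [0.01, -0.0, -1.0]]
ft_force: [-0.4, -0.3, -2.5]
grip_width: 0.0078
t 17.425 tcp [ 0.4908 -0.1567  0.2323] ang 178.47 F [-0.36 -0.3  -2.55] z [ 0.01 -0.   -1.  ] 0.007839295418126176
-0.015 0.11 0.095 0.119 137.0 0.0
-0.007 0.095 0.055 0.108 154.0 0.002
0.001 0.094 0.083 0.1 72.0 0.002
0.009 0.095 0.09 0.097 26.0 0.002
0.017 0.097 0.093 0.1 22.0 0.002
0.025 0.1 0.095 0.103 21.0 0.002
0.033 0.101 0.096 0.104 28.0 0.001
0.041 0.101 0.099 0.104 19.0 0.002
0.049 0.106 0.099 0.11 39.0 0.002
0.057 0.106 0.097 0.11 55.0 0.002
0.065 0.105 0.099 0.117 26.0 0.002
0.073 0.098 0.092 0.123 56.0 0.001
0.081 0.095 0.09 0.125 37.0 0.001
0.089 0.12 0.093 0.125 34.0 0.001
0.097 0.112 0.097 0.12 44.0 0.002
hook 348 [ 0.60137049 -0.20162629  0.32021333] [ 0.6063748  -0.17683554  0.3498748 ] [ 0.59695004 -0.22225597  0.29624533]
eye pred [ 0.60225517 -0.15971997  0.31483398] 199 [ 0.60240106 -0.15842579  0.31336322] [ 0.58447727 -0.16278256  0.29292646] [ 0.61921616 -0.15526466  0.33206046]
```

View pics/s9c.png

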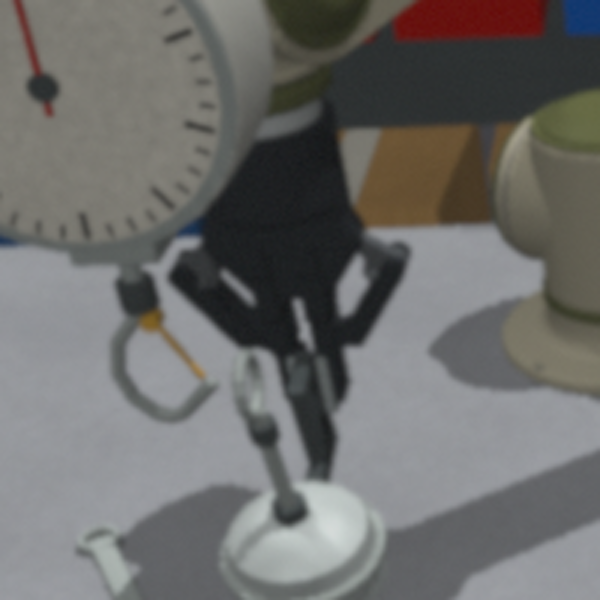

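```bash
python3 -m pendant '[[[0,-6,0.5],0,-1],[[0,-6,0.5],0,-1],[[0,-3,0],0,-1],[[0,-3,0],0,-1],[[0,0,0],0,-1]]'
python3 - <<'E'
from rel import *
c,im,d,p=rep('s10');t=np.array(s['position']);e=t+[.1115,-.003,.0825];w=p[(abs(p-e)<[.025,.010,.022]).all(1)&(p[:,1]>-.182)];print('eye pred',e,len(w),w.mean(0),w.min(0),w.max(0))
cv2.imwrite('pics/s10c.png',cv2.resize(im[130:210,50:140,::-1],None,fx=6,fy=6,interpolation=2))
E
```

```text
time_s: 18.1
position: [0.4909, -0.1752, 0.2339]
tool_rot: [[-1.0, 0.025, -0.01], [0.025, 1.0, -0.0], [0.01, -0.001, -1.0]]
ft_force: [0.9, 0.4, -3.3]
grip_width: 0.0077
t 18.1 tcp [ 0.4909 -0.1752  0.2339] ang 178.54 F [ 0.95  0.4  -3.28] z [ 0.01  -0.001 -1.   ] 0.007720289966973553
eye pred [ 0.60236556 -0.17819676  0.31638672] 239 [ 0.60347699 -0.17638641  0.3159312 ] [ 0.58549729 -0.18076418  0.29504141] [ 0.61884404 -0.17256163  0.33399826]
```

View pics/s10c.png

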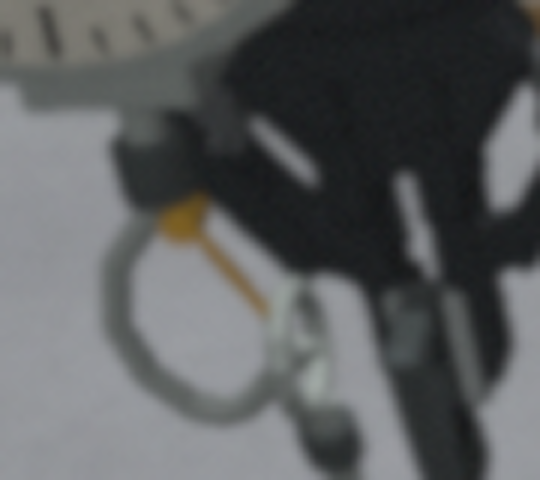

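```bash
python3 -m pendant '[[[0,-2.5,-2.8],0,-1],[[0,-2.5,-2.6],0,-1],[[0,-2.5,-2.4],0,-1],[[0,-2.5,-2.4],0,-1]]'; python3 -m pendant '[[[0,-2.5,-2.4],0,-1],[[0,-2.5,-2.3],0,-1],[[0,-2,-2],0,-1]]'
```

```text
time_s: 18.65
position: [0.4908, -0.185, 0.2231]
tool_rot: [[-1.0, 0.024, -0.01], [0.024, 1.0, 0.0], [0.01, -0.0, -1.0]]
ft_force: [-1.4, 2.4, -2.7]
grip_width: 0.0078
time_s: 19.02
position: [0.4909, -0.1924, 0.216]
tool_rot: [[-1.0, 0.024, -0.009], [0.024, 1.0, 0.0], [0.009, 0.0, -1.0]]
ft_force: [-0.6, 1.3, -2.7]
grip_width: 0.0076
```

```bash
python3 -m pendant '[[[0,-2.5,-2.5],0,-1],[[0,-2,-2],0,-1],[[0,0,-1],0,-1],[[0,0,0],0,-1]]'
python3 - <<'E'
from rel import *
c,im,d,p=rep('s11');t=np.array(s['position']);print('eye pred',t+[.1115,-.003,.0825])
cv2.imwrite('pics/s11c.png',cv2.resize(im[130:210,50:140,::-1],None,fx=6,fy=6,interpolation=2))
E
```

```text
time_s: 19.52
position: [0.4909, -0.1977, 0.2098]
tool_rot: [[-1.0, 0.025, -0.01], [0.025, 1.0, 0.0], [0.01, -0.0, -1.0]]
ft_force: [0.0, -0.3, -3.1]
grip_width: 0.0076
t 19.525 tcp [ 0.4909 -0.1977  0.2098] ang 178.59 F [ 0.04 -0.25 -3.11] z [ 0.01 -0.   -1.  ] 0.007608371770217055
eye pred [ 0.60236109 -0.20070656  0.29229151]
```

View pics/s11c.png

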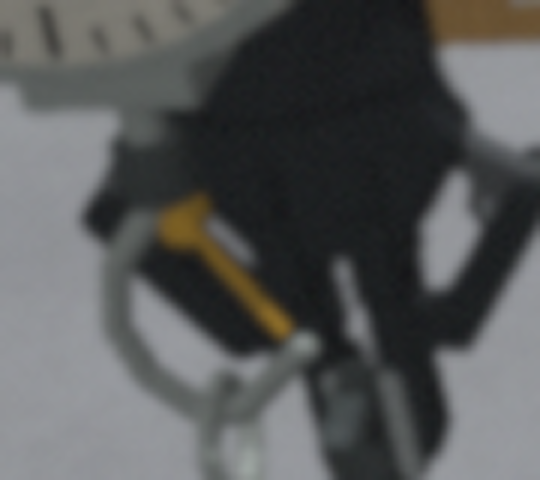

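The eye is in the bowl and the latch has shut behind it: the brass finger runs straight to the hook's tip at about crop (295,335). Next I ease it down.

```bash
python3 -m pendant '[[[0,0,-2],0,-1],[[0,0,-2.5],0,-1],[[0,0,-2.5],0,-1],[[0,0,-2.5],0,-1],[[0,0,-2.5],0,-1],[[0,0,-2.5],0,-1]]'; python3 -m pendant '[[[0,0,-2.5],0,-1],[[0,0,-2.5],0,-1],[[0,0,-2.5],0,-1],[[0,0,0],0,-1]]'
```

```text
time_s: 20.32
position: [0.4913, -0.1978, 0.1949]
tool_rot: [[-1.0, 0.025, -0.008], [0.025, 1.0, -0.001], [0.008, -0.001, -1.0]]
ft_force: [-0.3, 0.7, -0.9]
grip_width: 0.0078
time_s: 20.82
position: [0.4915, -0.1979, 0.1871]
tool_rot: [[-1.0, 0.025, -0.007], [0.025, 1.0, -0.001], [0.007, -0.001, -1.0]]
ft_force: [0.6, 0.6, -1.2]
grip_width: 0.0076
```

```bash
cat > avg.py <<'E'
from h import *
F=[]
for i in range(10):
    viewer.get_image('wrist');s=env.observe();F.append(s['ft_force'])
print(s['time_s'],np.round(s['position'],4),np.mean(F,0).round(2),np.std(F,0).round(2))
E
python3 avg.py; python3 -m pendant '[[[0,0,-2.5],0,-1],[[0,0,-2.5],0,-1],[[0,0,-2.5],0,-1],[[0,0,0],0,-1]]'; python3 avg.py
```

```text
21.325 [ 0.4916 -0.198   0.1873] [-0.17  0.28 -0.71] [0.41 0.64 0.4 ]
time_s: 21.82
position: [0.4917, -0.198, 0.1793]
tool_rot: [[-1.0, 0.025, -0.006], [0.025, 1.0, -0.002], [0.006, -0.002, -1.0]]
ft_force: [-0.4, -0.5, -0.3]
grip_width: 0.0076
22.325 [ 0.4918 -0.198   0.1795] [ 0.14  0.47 -0.16] [0.41 0.47 0.55]
```

```bash
python3 -m pendant '[[[0,0,0],0,-1],[[0,0,0],0,-1],[[0,0,0],0,-1]]' 20; python3 -m pendant '[[[0,0,0],0,-0.2],[[0,0,0],0,0],[[0,0,0],0,0],[[-6,0,0],0,0.2],[[-15,0,0],0,0.2],[[-25,0,0],0,0.2],[[-30,0,0],0,0.2],[[-30,0,0],0,0.2],[[-15,0,0],0,0.2],[[0,0,0],0,0.2]]'
cat > fin.py <<'E'
from rel import *
import sys
for k in range(int(sys.argv[1])):
    c,im,d,p=rep('f%s_%d'%(sys.argv[2],k))
    q=p[(abs(p[:,1]+.2)<.03)&(abs(p[:,0]-.60)<.03)&(p[:,2]>.18)&(p[:,2]<.36)]
    P=p.reshape(480,640,3);ca=P[150:330,0:200].reshape(-1,3);a=ca[(abs(ca[:,0]-.6)<.08)&(abs(ca[:,1]+.2)<.08)&(ca[:,2]>.06)&(ca[:,2]<.2)]
    ro=q[(q[:,2]>.175)&(q[:,2]<.225)&(abs(q[:,1]+.2)<.012)]
    r=q[q[:,2]<.24]
    print(k,'rod xy by z',[(z.round(3),*np.median(q[abs(q[:,2]-z)<.006],0)[:2].round(4)) for z in np.arange(.19,.25,.012) if (abs(q[:,2]-z)<.006).sum()>3],'can zmax',a[:,2].max().round(3) if len(a) else None,'can med',np.median(a,0).round(4) if len(a) else None)
cv2.imwrite('pics/fin%s.png'%sys.argv[2],cv2.resize(im[0:320,0:320,::-1],None,fx=1.8,fy=1.8,interpolation=2))
print(env.observe()['time_s'])
E
python3 fin.py 3 a
```

```text
time_s: 22.7
position: [0.4918, -0.198, 0.1796]
tool_rot: [[-1.0, 0.025, -0.006], [0.025, 1.0, -0.002], [0.006, -0.002, -1.0]]
ft_force: [0.1, 0.3, -0.8]
grip_width: 0.0076
time_s: 23.95
position: [0.3659, -0.1978, 0.1796]
tool_rot: [[-1.0, 0.025, -0.006], [0.025, 1.0, -0.003], [0.006, -0.003, -1.0]]
ft_force: [0.2, -0.2, -1.1]
grip_width: 0.0513
t 23.95 tcp [ 0.3659 -0.1978  0.1796] ang 178.58 F [ 0.18 -0.16 -1.05] z [ 0.006 -0.003 -1.   ] 0.051263789347249726
0 rod xy by z [(np.float64(0.19), np.float64(0.6093), np.float64(-0.1981)), (np.float64(0.202), np.float64(0.6086), np.float64(-0.1981)), (np.float64(0.214), np.float64(0.6077), np.float64(-0.1982)), (np.float64(0.226), np.float64(0.6087), np.float64(-0.1975)), (np.float64(0.238), np.float64(0.6082), np.float64(-0.1976))] can zmax 0.2 can med [ 0.6267 -0.1958  0.1586]
1 rod xy by z [(np.float64(0.19), np.float64(0.6047), np.float64(-0.1981)), (np.float64(0.202), np.float64(0.6048), np.float64(-0.1975)), (np.float64(0.214), np.float64(0.6049), np.float64(-0.1985)), (np.float64(0.226), np.float64(0.6064), np.float64(-0.1976)), (np.float64(0.238), np.float64(0.6055), np.float64(-0.197))] can zmax 0.2 can med [ 0.6197 -0.1953  0.1578]
2 rod xy by z [(np.float64(0.19), np.float64(0.6005), np.float64(-0.1984)), (np.float64(0.202), np.float64(0.6011), np.float64(-0.198)), (np.float64(0.214), np.float64(0.6016), np.float64(-0.1975)), (np.float64(0.226), np.float64(0.6043), np.float64(-0.1977)), (np.float64(0.238), np.float64(0.6038), np.float64(-0.1968))] can zmax 0.2 can med [ 0.6131 -0.195   0.1569]
24.1
```

View pics/fina.png

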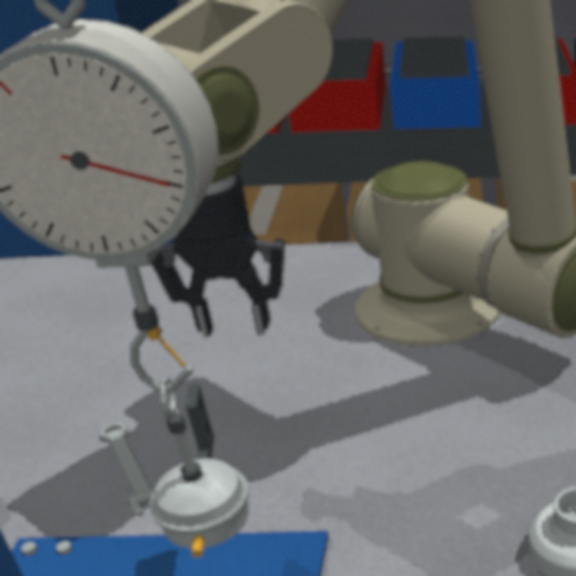

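```bash
W='x'; python3 -m pendant '[[[-15,0,0],0,0.2],[[-15,0,0],0,0.2],[[0,0,0],0,0.2],[[0,0,0],0,0.2],[[0,0,0],0,0.2],[[0,0,0],0,0.2],[[0,0,0],0,0.2],[[0,0,0],0,0.2],[[0,0,0],0,0.2],[[0,0,0],0,0.2],[[0,0,0],0,0.2],[[0,0,0],0,0.2]]' | head -2
for i in 1 2 3; do python3 -m pendant '[[[0,0,0],0,0.2],[[0,0,0],0,0.2],[[0,0,0],0,0.2],[[0,0,0],0,0.2],[[0,0,0],0,0.2],[[0,0,0],0,0.2],[[0,0,0],0,0.2],[[0,0,0],0,0.2],[[0,0,0],0,0.2],[[0,0,0],0,0.2],[[0,0,0],0,0.2],[[0,0,0],0,0.2]]' | head -1; done; python3 fin.py 8 b
```

```text
time_s: 25.6
position: [0.3361, -0.1979, 0.1792]
time_s: 27.1
time_s: 28.6
time_s: 30.1
t 30.1 tcp [ 0.3361 -0.1979  0.1792] ang 178.73 F [ 0.2  -0.12  1.01] z [ 0.006 -0.003 -1.   ] 0.05102641687621135
0 rod xy by z [(np.float64(0.19), np.float64(0.6024), np.float64(-0.1977)), (np.float64(0.202), np.float64(0.603), np.float64(-0.1967)), (np.float64(0.214), np.float64(0.603), np.float64(-0.1972)), (np.float64(0.226), np.float64(0.6052), np.float64(-0.1963)), (np.float64(0.238), np.float64(0.6046), np.float64(-0.1968))] can zmax 0.2 can med [ 0.6159 -0.1938  0.1574]
1 rod xy by z [(np.float64(0.19), np.float64(0.6031), np.float64(-0.1978)), (np.float64(0.202), np.float64(0.6033), np.float64(-0.1964)), (np.float64(0.214), np.float64(0.6032), np.float64(-0.1971)), (np.float64(0.226), np.float64(0.6057), np.float64(-0.197)), (np.float64(0.238), np.float64(0.6048), np.float64(-0.1967))] can zmax 0.2 can med [ 0.617  -0.1938  0.1575]
2 rod xy by z [(np.float64(0.19), np.float64(0.6042), np.float64(-0.1969)), (np.float64(0.202), np.float64(0.6035), np.float64(-0.1971)), (np.float64(0.214), 
[... 1369 characters left out ...]
.6065), np.float64(-0.1983)), (np.float64(0.202), np.float64(0.6062), np.float64(-0.1976)), (np.float64(0.214), np.float64(0.6062), np.float64(-0.1976)), (np.float64(0.226), np.float64(0.6072), np.float64(-0.1977)), (np.float64(0.238), np.float64(0.6065), np.float64(-0.1972))] can zmax 0.2 can med [ 0.623  -0.1952  0.1578]
7 rod xy by z [(np.float64(0.19), np.float64(0.6067), np.float64(-0.1979)), (np.float64(0.202), np.float64(0.6059), np.float64(-0.1977)), (np.float64(0.214), np.float64(0.6064), np.float64(-0.1978)), (np.float64(0.226), np.float64(0.6071), np.float64(-0.1975)), (np.float64(0.238), np.float64(0.6069), np.float64(-0.1974))] can zmax 0.2 can med [ 0.6225 -0.1954  0.158 ]
30.5
```

```bash
for i in 1 2 3 4 5 6 7 8 9; do python3 -m pendant '[[[0,0,0],0,0.2],[[0,0,0],0,0.2],[[0,0,0],0,0.2],[[0,0,0],0,0.2],[[0,0,0],0,0.2],[[0,0,0],0,0.2],[[0,0,0],0,0.2],[[0,0,0],0,0.2],[[0,0,0],0,0.2],[[0,0,0],0,0.2],[[0,0,0],0,0.2],[[0,0,0],0,0.2]]' | head -1; done | tail -1; python3 fin.py 10 c | sed 's/np.float64//g'
```

```text
time_s: 44.0
t 44.0 tcp [ 0.3361 -0.1979  0.1792] ang 178.73 F [-0.09 -1.19 -0.29] z [ 0.006 -0.003 -1.   ] 0.05103386868494482
0 rod xy by z [((0.19), (0.6048), (-0.1973)), ((0.202), (0.6044), (-0.1972)), ((0.214), (0.6048), (-0.1975)), ((0.226), (0.6061), (-0.1972)), ((0.238), (0.6054), (-0.1973))] can zmax 0.2 can med [ 0.6196 -0.1945  0.1577]
1 rod xy by z [((0.19), (0.6041), (-0.1972)), ((0.202), (0.6044), (-0.1972)), ((0.214), (0.6044), (-0.1978)), ((0.226), (0.6062), (-0.1968)), ((0.238), (0.6051), (-0.197))] can zmax 0.2 can med [ 0.6193 -0.1946  0.1576]
2 rod xy by z [((0.19), (0.6044), (-0.1979)), ((0.202), (0.6048), (-0.1974)), ((0.214), (0.6042), (-0.1974)), ((0.226), (0.6063), (-0.1965)), ((0.238), (0.6055), (-0.197))] can zmax 0.2 can med [ 0.6195 -0.1945  0.1576]
3 rod xy by z [((0.19), (0.6042), (-0.1974)), ((0.202), (0.6042), (-0.1976)), ((0.214), (0.6042), (-0.1975)), ((0.226), (0.6063), (-0.1971)), ((0.238), (0.6055), (-0.1967))] can zmax 0.2 can med [ 0.6194 -0.1946  0.1576]
4 rod xy by z [((0.19), (0.6042), (-0.1973)), ((0.202), (0.6042), (-0.1971)), ((0.214), (0
[... 536 characters left out ...]
2 can med [ 0.6194 -0.1946  0.1576]
7 rod xy by z [((0.19), (0.6041), (-0.1978)), ((0.202), (0.6046), (-0.1976)), ((0.214), (0.6041), (-0.1975)), ((0.226), (0.6068), (-0.197)), ((0.238), (0.6055), (-0.1966))] can zmax 0.2 can med [ 0.6196 -0.1945  0.1576]
8 rod xy by z [((0.19), (0.6038), (-0.1976)), ((0.202), (0.6044), (-0.1968)), ((0.214), (0.605), (-0.1973)), ((0.226), (0.6064), (-0.1975)), ((0.238), (0.6056), (-0.1971))] can zmax 0.2 can med [ 0.6194 -0.1945  0.1575]
9 rod xy by z [((0.19), (0.6044), (-0.1973)), ((0.202), (0.6044), (-0.1973)), ((0.214), (0.6045), (-0.1976)), ((0.226), (0.6059), (-0.197)), ((0.238), (0.6058), (-0.1973))] can zmax 0.2 can med [ 0.6194 -0.1946  0.1576]
44.5
```

View pics/finc.png

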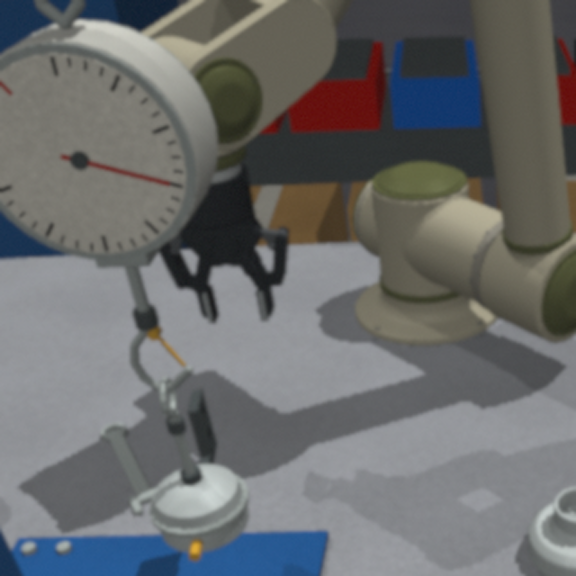

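The part is at rest, hangs straight with the latch shut, and the needle tip sits steady at (180,186). I'm handing it in.

```bash
python3 -c "
from rig import ticket;print(ticket.close_job())"
```

```text
the job is handed in; nothing more can be done
None
```

The actuator is hanging from the scale hook by its eye, with the latch shut behind it. I handed the job in at about 44.5 s.

**Regrip:** With a normal grip on the tab, joint 5's housing would have hit the dial. I set the part down on free bench, regripped at the tab's outer end with 20 N, and let it pitch about 11° in the pads. Then I tightened to 115 N, threaded the eye over the hook's tip and through the latch, with 2.4 N the highest sideways force I read. The picture showed the latch shut behind the eye.

**Letting go:** I lowered in small steps until the averaged wrist force was about −0.16 N, within its roughly 0.5 N noise, so a few tenths of a newton could have been left. At release the part swung from that 11° tilt. It was still moving a few millimetres at 30 s and had stopped by 44 s.

**Last checks:**
- Over ten frames (0.5 s), rod and can positions were steady to within about 0.5 mm.
- The rod was upright to within about 2°.
- The needle stood where it had just after release. The hook had sunk about 26 mm by my estimate, well short of the red zone. That makes the part roughly 0.26 kg, though the wrist readings while carrying it (2.5 to 4.2 N) suggested up to about 0.4 kg.
- The gripper was clear of everything.

**Not checked:** I did not measure the cover, filter and clamp ring again at the end. I never touched them on purpose.

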